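# Fetch a label roll and hold the label printer's sprung cover at its loading line

## Robot

A 7-joint arm with a two-finger parallel gripper is mounted at the origin on the work surface. World frame = base frame: x ahead of the robot, y to its left, z up, the work surface at z = 0. Lengths are in m, angles in rad, forces in N, time in s.
With the tool pointing down it reaches from about 0.4 to 0.925 m from the base axis. Payload 4.1 kg.
Tool frame: the origin (TCP) lies midway between the tips of the shut fingers; the grasp point (between the pads) lies 19 mm behind it; z points along the fingers, x is the direction in which the jaws open and shut, and the axes are right-handed (so a half turn about z gives the same grasp; the last joint's range is limited). The gripper opens to 85 mm and grips with 20 to 120 N. Pads are 22 mm wide; open, the fingers measure 114 mm over their backs; the gripper's body (76 mm by 85 mm) begins 54 mm behind the grasp point. The pads swing forward as they close: fully open they stand 13 mm farther back than shut.
Start: joints at [1.171, 0.398, 0.045, 1.537, -0.019, 1.207, -0.051], TCP at [0.193, -0.621, 0.231] pointing down, gripper open.
Joint ranges: [-2.82, 2.82], [-0.49, 2.23], [-1.37, 1.46], [0, 2.46], [-1.36, 4.5], [0.23, 2], [-2.94, 2.94]. Speed limits (rad/s): [2.57, 2.57, 3.14, 3.14, 3.14, 3.14, 3.14].

## Interface

Orientations are given as a rotation vector (axis times angle).
In Python, from rig import env gives the robot as it stands.
- The arm moves only by the tool arm_command, never from a script. Its argument "moves" is a list of rows, each an object of numbers: "tx", "ty", "tz": the shift along the world's x, y, z in mm; "rx", "ry", "rz": the turn, a rotation vector about the world's x, y, z in rad; "grip": the opening in per cent of the stroke, from 0 (shut) to 100 (fully open). In form: [{"tx": .., "ty": .., "tz": .., "rx": .., "ry": .., "rz": .., "grip": ..}, ...]. A call has 1 to 12 rows; each row shifts and turns the commanded pose from where the row before left it; what a row does not reach is not made up. A row lasts 1/10 s, in which the tool goes at most 50 mm and 8.59 degrees, less where a joint would pass 70% of its speed; a pose out of reach is approached as far as the arm can. A call is refused whole if a number of a shift passes 50 or a number of a turn 0.15, either way. A call with a gripper value outside its range is refused whole. The fingers move at their own pace and stop on an object; "grip_force" is the grip in N (left out, the last holds). Time passes only in rows, so rows that do not move let the fingers close. It gives the time, the measured TCP pose, the force and the opening at its end, in the units of the state.
- env.observe(): the state, without advancing time (a new reading comes with each control period).
- env.get_image(name): name is "side" or "top" or "wrist"; returns the picture (420x560x3 uint8, red, green, blue); there is no depth.
- env.get_calibration(name): a dict with "fx", "fy", "cx", "cy" (pixels), "position" and "rotation" of the camera in the world; the wrist camera has in their place "hand_eye" (4x4, takes a point from camera to tool coordinates, whose origin is the TCP and whose axes are the tool frame's). Camera axes: x right, y down, z forward; pixel columns grow to the right and rows downward; lengths in m; the calibration is good to about 2 mm. A picture is of the moment at which its call begins: read the wrist's pose just before it. get_calibration takes no time and is no camera call.
- env.hand_in(): hands the job in, once; it reports no verdict.
The state is a dict: "clock": time; "q": joint angles; "qvel": joint speeds; "tau": joint torques, N m; "eef_pos": TCP position; "eef_rot": TCP orientation; "force": force on the tool from outside, world axes, zero at the start; "wrist_torque": the same for the moment, N m; "grip_width": finger opening in m.
Only numpy, scipy, OpenCV 4.12 (cv2) and the standard library are available. Lean on these libraries where they do the work, as an engineer would, in place of code of your own. Each camera call takes 0.05 s, during which the arm holds its last target.

## Task

Get the label printer ready for me to load: slide the narrow label roll, the shorter of the two, up off its upright post and lay it flat in the shallow steel tray, without dropping it. Then lift the printer's sprung cover by the tongue at its front until the cover's lower edge is in line with the loading line on the ears beside the hinge (40 degrees), and finish while still holding it there, so that I can drop the roll in. Do not swing the cover wide open, and leave the wide roll and everything else where they are.

Things in the scene. Friction and masses are not known exactly. Their poses are not given: they have to be found in the camera images.
- printer: off-white desktop label printer fixed to the bench, body 220 long (x) x 140 wide (y) x 110 high; origin at the centre of its underside, front on its -x side. Its grey domed cover (122 wide, 46 high over the rim when shut) is hinged at the rear between two ears, 6 thick, 70 in radius about the hinge; a dark radial line on each ear, 40 degrees above level towards the front, is the loading line
- cover (a joint): hinge angle of the printer cover, rad: 0 shut, growing as the front rises; stop at 1.4; the loading line is at 0.698 (40 degrees), where the cover's lower edge lies along the line. A spring pulls it shut: about 4 N upward at the tongue starts it and about 7 N upward holds it at the line; let go, it falls shut
- tongue (a point): grip point of the cover's tongue, moving with it: a flat grey bar at the middle of the cover's front edge, 34 forward, 26 wide (printer's y), 10 thick. Point 21 before the front edge, mid thickness; shut, it is 223 before and 6 above the hinge axis, 116 over the bench, free beside and below. Pinched by its sides from above, it turns between the pads, so the gripper can stay upright
- hinge (a point): middle of the cover's hinge axis, fixed to the printer, 92 behind the printer's centre and 110 above the bench; the axis runs along the printer's y
- line_end (a point): outer end of the loading line on the rim of the ear on the printer's -y side, 70 from the hinge axis
- narrow_roll: narrow roll of white paper labels on a cardboard core: outside diameter 54, bore 26, height 28 as it stands, 60 g or so; origin at the centre of its underside, z up along its bore. It stands loose on the narrow_post's collar
- wide_roll: wide roll of the same labels, same diameters, 46 high, on the other post; must stay there. Origin at the centre of its underside
- narrow_post: upright post that carries the narrow roll, fixed to the bench: aluminium round foot of 90 diameter and 10 high, steel collar of 38 diameter up to 25 high on which the roll rests, steel rod of 16 diameter up to 80 high; origin at the centre of the foot's underside
- wide_post: the same kind of post, carrying the wide roll; the two posts may be in either place
- tray: shallow square steel tray fixed to the bench, 170 x 170 outside, 18 high, walls and floor 4 thick; origin at the centre of its underside
- dish: closed clear culture dish, 63 in diameter and 15 high; leave alone; origin at the centre of its underside
- pen: grey and black marker pen, 115 long, lying; leave alone; origin under its middle
- forceps: steel forceps, 125 long, lying; leave alone; origin near the middle of the underside
- wash_bottle: white wash bottle, 64 in diameter, 168 high with its spout; leave alone; origin at the centre of its underside
- tube_rack: grey rack of small tubes, 70 x 150 x 48 high; leave alone; origin at the centre of its underside
- slide_box: grey slide box, 85 x 100 x 35 high; leave alone; origin at the centre of its underside
- eyepiece: black microscope eyepiece standing on end, 42 in diameter, 62 high; leave alone; origin at the centre of its underside
Things that resemble listed ones, but are neither listed nor needed, are in the scene too. What is shaped like the narrow_roll but pink is not meant. Leave any red look-alike of the narrow_post alone.

How it is judged:
On the way, in this order (a step that is already met when the one before it is completed fails the run):
1. the narrow roll has been slid up clear of its post (z of narrow_roll in the frame of narrow_post above 0.082 m), for 0.1 s.
2. the narrow roll lies flat and at rest inside the tray, let go, with the cover still shut (x of narrow_roll in the frame of tray between -0.058 and 0.058 m and y of narrow_roll in the frame of tray between -0.058 and 0.058 m and z of narrow_roll in the frame of tray between 0 and 0.012 m and angle between narrow_roll's own z axis and vertical below 0.15 rad and linear speed of narrow_roll below 0.03 m/s and contact force between narrow_roll and the arm below 0.1 N and contact force between narrow_roll and the fingers below 0.1 N and value of joint cover below 0.05 rad), for 0.3 s.
At the end, for the whole second after the job is handed in: The robot holds the cover (over 1.5 N) still at 40 +- 5 degrees (0.611 to 0.785 rad); the narrow roll lies flat (0.15 rad), at rest and untouched on the tray's floor, within 58 mm of its centre along each side; the wide roll is down on its post (value of joint cover between 0.611 and 0.785 rad and velocity of joint cover between -0.05 and 0.05 rad/s and (contact force between cover and the fingers above 1.5 N or contact force between cover and the arm above 1.5 N) and x of narrow_roll in the frame of tray between -0.058 and 0.058 m and y of narrow_roll in the frame of tray between -0.058 and 0.058 m and z of narrow_roll in the frame of tray between 0 and 0.012 m and angle between narrow_roll's own z axis and vertical below 0.15 rad and linear speed of narrow_roll below 0.03 m/s and contact force between narrow_roll and the arm below 0.1 N and contact force between narrow_roll and the fingers below 0.1 N and horizontal distance between wide_roll and wide_post below 0.008 m and z of wide_roll in the frame of wide_post below 0.03 m); the arm keeps its last pose, push and grip.
It fails at once if the narrow roll is dropped (falls at over 0.9 m/s while the robot is not touching it) (linear speed of narrow_roll above 0.9 m/s and contact force between narrow_roll and the fingers below 0.05 N and contact force between narrow_roll and the arm below 0.05 N).
It fails at once if the cover is swung wide open (past 1.0 rad, 57 degrees) (value of joint cover above 1 rad).
It fails at once if the wide roll or another thing on the bench is shifted by more than 20 mm (distance of any of dish, pen, forceps, wash_bottle, tube_rack, slide_box, eyepiece, wide_roll from where it was at the start of the episode above 0.02 m).
It also fails if it takes over 58 s, if anything falls off the work surface, if the arm or the gripper's body presses on something with over 40 N, if the wrist force passes 120 N, or if a joint passes its speed limit or range.

## Working session

There is one attempt and no reset: what is moved stays moved. The work goes in short steps, Python scripts to look and compute and a tool call to move; the robot and the scene stay as the last step left them, time stands still between calls to the robot, and variables do not carry over. Pictures are saved under pics/ and viewed, and the job is handed in when it is done.

Besides the shell and the picture viewer there is one more tool, called by a JSON object that holds its "name" and its "arguments", one argument or row to a line. arm_command: Moves the arm, as the interface text tells. Its arguments: {"type":"object","properties":{"moves":{"type":"array"},"grip_force":{"type":"number"}},"required":["moves"]}

```bash
mkdir -p pics; ls
python3 - <<'E'
from rig import env
import cv2,numpy as np
np.set_printoptions(precision=4,suppress=True)
s=env.observe();print(s)
for n in("side","top","wrist"):
    im=env.get_image(n);cv2.imwrite(f"pics/{n}0.png",im[:,:,::-1]);print(n,env.get_calibration(n))
E
```

```text
pics
{'clock': 0.0, 'q': array([ 1.171 ,  0.3992,  0.045 ,  1.5379, -0.0187,  1.2069, -0.0507]), 'qvel': array([ 0.002 , -0.0015,  0.0015,  0.001 ,  0.0001, -0.0005, -0.0015]), 'tau': array([ -0.0008, -47.5123,   1.3643, -25.4221,   0.0116,   0.0095,
         0.    ]), 'eef_pos': array([ 0.1924, -0.6202,  0.2303]), 'eef_rot': array([-2.5285,  1.8627,  0.0026]), 'force': array([-0.1414, -0.1106,  0.2356]), 'wrist_torque': array([ 0.0159, -0.0128,  0.047 ]), 'grip_width': 0.08537033875930053}
side {'fx': 529.7941889151092, 'fy': 529.7941889151092, 'cx': 279.9199214847286, 'cy': 208.85677159316216, 'position': array([ 0.0275, -1.0337,  1.189 ]), 'rotation': array([-2.2571,  0.5188, -0.2319])}
top {'fx': 409.9614167105255, 'fy': 409.9614167105255, 'cx': 277.21757674187774, 'cy': 204.4318670258138, 'position': array([0.3562, 0.008 , 1.1764]), 'rotation': array([-2.1025,  2.1416, -0.1987])}
wrist {'fx': 304.50708831520296, 'fy': 304.50708831520296, 'cx': 276.85849699991866, 'cy': 214.53532190847162, 'hand_eye': array([[ 1.    , -0.0006, -0.    ,  0.0005],
       [ 0.0006,  0.96  ,  0.28  , -0.0715],
       [-0.0002, -0.28  ,  0.96  , -0.1424],
       [ 0.    ,  0.    ,  0.    ,  1.    ]])}
```

View pics/side0.png

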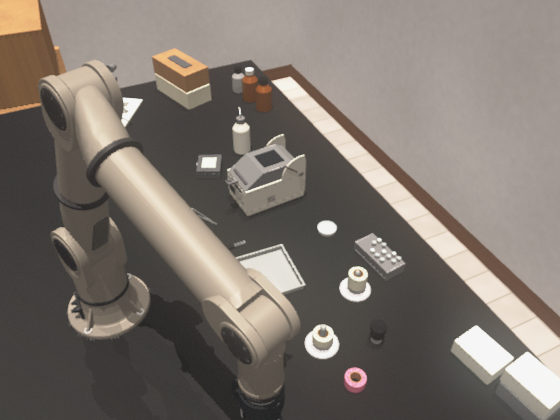

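View pics/top0.png

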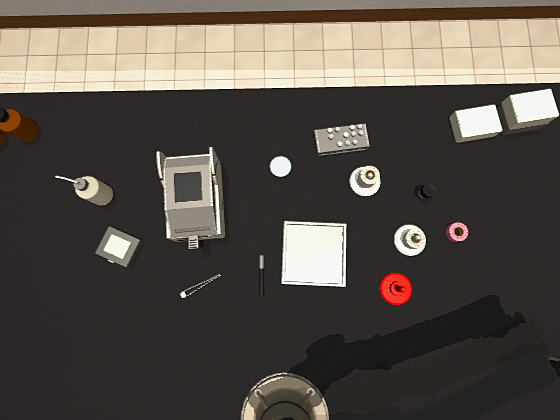

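View pics/wrist0.png

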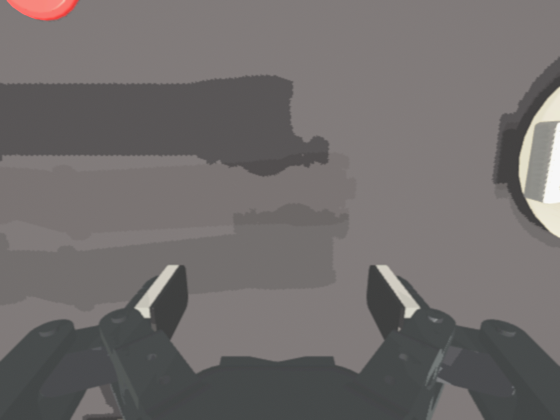

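```bash
cat > h.py <<'E'
from rig import env
import cv2,numpy as np
from scipy.spatial.transform import Rotation as R
np.set_printoptions(precision=4,suppress=True)
def cam(n,s=None):
    c=env.get_calibration(n);K=np.array([[c['fx'],0,c['cx']],[0,c['fy'],c['cy']],[0,0,1]])
    if n=='wrist':
        T=np.eye(4);T[:3,:3]=R.from_rotvec(s['eef_rot']).as_matrix();T[:3,3]=s['eef_pos'];T=T@c['hand_eye'];return K,T[:3,:3],T[:3,3]
    return K,R.from_rotvec(c['rotation']).as_matrix(),np.array(c['position'])
def plane(C,uv,z):
    K,r,p=C;d=r@np.linalg.inv(K)@np.array([*uv,1.]);return p+d*(z-p[2])/d[2]
def proj(C,X):
    K,r,p=C;v=K@(r.T@(np.array(X)-p));return v[:2]/v[2]
def tri(A,ua,B,ub):
    M=np.zeros((3,3));b=np.zeros(3);ds=[]
    for C,u in((A,ua),(B,ub)):
        K,r,p=C;d=r@np.linalg.inv(K)@np.array([*u,1.]);d/=np.linalg.norm(d);P=np.eye(3)-np.outer(d,d);M+=P;b+=P@p;ds.append((p,d))
    X=np.linalg.solve(M,b);return X,[np.linalg.norm(np.cross(X-p,d)) for p,d in ds]
E
python3 - <<'E'
from h import *
C=cam('top');S=cam('side')
for n,uv,z in [('narrow foot',(410,240),.01),('wide foot',(365,180),.01),('tray',(315,254),.018),('red',(396,289),.01),('tongue',(194,243),.116),('dish',(280,166),.015),('eyep',(427,190),.06)]:
    print(n,plane(C,uv,z))
for uv in [(284,222),(347,222),(346,286),(282,285)]: print('tray c',plane(C,uv,.018))
for n,uv in [('narrow foot',(322,343)),('wide foot',(356,289))]: print(n,plane(S,uv,.01))
a=cv2.imread('pics/top0.png');b=cv2.imread('pics/side0.png')
def crop(i,x,y,w,h,f,name): cv2.imwrite(name,cv2.resize(i[y:y+h,x:x+w],None,fx=f,fy=f,interpolation=cv2.INTER_CUBIC))
crop(a,340,150,140,160,4,'pics/c1.png');crop(a,140,140,100,120,5,'pics/c2.png');crop(b,280,240,120,160,4,'pics/c3.png');crop(b,210,120,110,100,5,'pics/c4.png')
E
```

```text
narrow foot [ 0.4681 -0.3685  0.01  ]
wide foot [ 0.6462 -0.2507  0.01  ]
tray [ 0.4329 -0.0961  0.018 ]
red [ 0.3323 -0.3188  0.01  ]
tongue [0.4604 0.2248 0.116 ]
dish [ 0.6919 -0.0027  0.015 ]
eyep [ 0.6018 -0.4107  0.06  ]
tray c [ 0.5253 -0.0109  0.018 ]
tray c [ 0.522  -0.1905  0.018 ]
tray c [ 0.3431 -0.1788  0.018 ]
tray c [ 0.3491 -0.0016  0.018 ]
narrow foot [ 0.4707 -0.3735  0.01  ]
wide foot [ 0.6456 -0.2592  0.01  ]
```

Run:
```python
import cv2,numpy as np
I=[cv2.imread(f'pics/c{k}.png') for k in(1,3)];h=600
I=[cv2.resize(i,(int(i.shape[1]*600/i.shape[0]),600)) for i in I]
m=np.hstack(I);m=cv2.resize(m,(min(800,m.shape[1]),int(600*min(800,m.shape[1])/m.shape[1])));cv2.imwrite('pics/m1.png',m)
I=[cv2.imread(f'pics/c{k}.png') for k in(2,4)]
I=[cv2.resize(i,(int(i.shape[1]*400/i.shape[0]),400)) for i in I];cv2.imwrite('pics/m2.png',np.hstack(I))
```

```text
(no output)
```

View pics/m1.png

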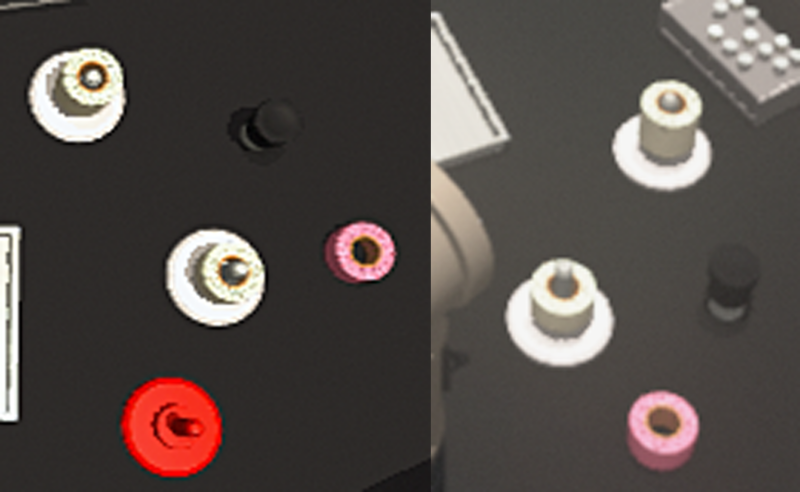

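View pics/m2.png

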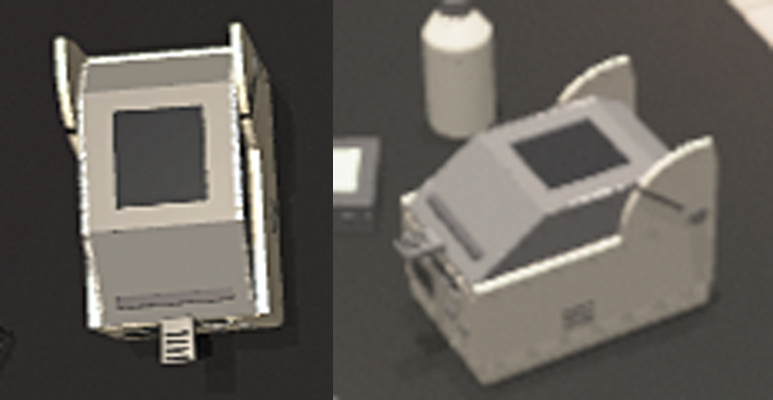

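Run:
```python
from h import *
s=env.observe();print(R.from_rotvec(s['eef_rot']).as_matrix())
C=cam('top');S=cam('side')
a=cv2.imread('pics/top0.png');hsv=cv2.cvtColor(a,cv2.COLOR_BGR2HSV)
# feet: white blobs
g=cv2.cvtColor(a,cv2.COLOR_BGR2GRAY)
m=((g>215)).astype(np.uint8)
n,l,st,ce=cv2.connectedComponentsWithStats(m)
for i in range(1,n):
    if st[i,4]>150:print(st[i],ce[i])
# rod tops: bright grey spot  from crop: narrow crop px
sc=492/640*1
# crops in m1: top crop scale
for n_,c1,c3 in [('narrow rod top',(235,270),(566,270)),('wide rod top',(93,76),(671,100))]:
    print(n_)
# foot outline by ellipse fit
for cx,cy in((410,240),(365,180)):
    sub=(g[cy-22:cy+22,cx-22:cx+22]>150).astype(np.uint8)
    cs,_=cv2.findContours(sub,cv2.RETR_EXTERNAL,cv2.CHAIN_APPROX_NONE)
    c=max(cs,key=cv2.contourArea);(x,y),r=cv2.minEnclosingCircle(c);print('foot',x+cx-22,y+cy-22,r,cv2.fitEllipse(c),plane(C,(x+cx-22,y+cy-22),.01))
# tongue pixel and printer edges
for uv in [(164,150+60*0),(216,150)]:pass
# predicted px of rod top at both if post at estimate
for P in[(.469,-.370),(.646,-.254)]:
    print(proj(C,(*P,.08)),proj(S,(*P,.08)),proj(S,(*P,.01)))
```

```text
[[ 0.2964 -0.9551 -0.0005]
 [-0.9551 -0.2964  0.0014]
 [-0.0015  0.0001 -1.    ]]
[440  22  30  25 435] [457.0023  35.9287]
[323  24  29  25 561] [338.0428  37.2888]
[206  26  28  26 563] [220.2167  39.4032]
[ 88  28  29  26 441] [104.5374  42.5283]
[265  30  27  21 237] [278.9578  43.5232]
[502  47  32  27 368] [513.8913  60.8125]
[384  49  30  27 583] [395.8079  62.8148]
[443  48  31  27 397] [456.3174  63.1335]
[299  51  23  15 219] [311.3242  57.6712]
[324  50  30  27 580] [337.5879  64.1983]
[354  50  30  26 547] [369.6837  63.5375]
[178  53  26  15 188] [192.6755  59.9415]
[205  53  29  26 591] [218.3739  66.1844]
[235  52  29  27 594] [250.2609  65.7744]
[265  52  29  26 677] [277.8183  64.9867]
[ 85  55  30  26 428] [100.521   69.9182]
[ 115   54   89   27 1422] [154.7356  69.5288]
[  0  56  56  27 796] [29.4296 72.7274]
[295  66  29  12 214] [308.3879  73.028 ]
[415  69  29   6 174] [429.   71.5]
[ 55  71  30  11 293] [69.802  76.0034]
[415  75  90  10 758] [459.5343  79.4499]
[505  74  55   9 456] [532.6798  78.0811]
[355  76  60  10 492] [384.4085  80.8801]
[ 235   78  120
[... 375 characters left out ...]
 76 177  22  21 202] [ 88.3515 188.7475]
[ 282  221   64   66 3662] [313.6046 253.7747]
[395 225  31  31 510] [409.5333 240.3333]
[104 235  26  24 374] [116.7246 246.1738]
narrow rod top
wide rod top
foot 409.65517234802246 239.60344886779785 16.139585494995117 ((21.625185012817383, 21.786115646362305), (29.617111206054688, 31.439048767089844), 123.97834777832031) [ 0.4692 -0.3676  0.01  ]
foot 364.9722213745117 179.61111068725586 16.013525009155273 ((22.109312057495117, 22.47684097290039), (29.063087463378906, 30.645095825195312), 52.746826171875) [ 0.6474 -0.2507  0.01  ]
[418.766  236.9914] [322.2162 326.1919] [320.751  342.2029]
[371.444  173.8184] [357.5784 271.3762] [355.147  287.6579]
```

{"name": "arm_command", "arguments": {
  "moves": [
    {"tx": 23,"ty": 21,"grip": 100},
    {"tx": 23,"ty": 21},
    {"tx": 23,"ty": 21},
    {"tx": 23,"ty": 21},
    {"tx": 23,"ty": 21},
    {"tx": 23,"ty": 21},
    {"tx": 23,"ty": 21},
    {"tx": 23,"ty": 21},
    {"tx": 23,"ty": 21},
    {"tx": 23,"ty": 21},
    {"tx": 23,"ty": 21},
    {"tx": 23,"ty": 20}
  ]
}}

```text
invalid input at $.moves[0]: expected keys tx, ty, tz, rx, ry, rz, grip
```

Run:
```python
from h import *
s=env.observe();im=env.get_image('wrist')[:,:,::-1].copy();print(s['eef_pos'],R.from_rotvec(s['eef_rot']).as_matrix(),s['q'])
W=cam('wrist',s)
for z in(.025,.053,.08):
    u=proj(W,(.469,-.369,z));print(z,u)
cv2.imwrite('pics/w1.png',im)
```

```text
[ 0.1925 -0.6204  0.2305] [[ 0.2964 -0.9551 -0.0005]
 [-0.9551 -0.2964  0.0014]
 [-0.0015  0.0001 -1.    ]] [ 1.171   0.399   0.0451  1.5376 -0.0187  1.2069 -0.0507]
0.025 [  90.7293 -200.8765]
0.053 [  69.1621 -238.6343]
0.08 [  43.0496 -284.3497]
```

View pics/w1.png

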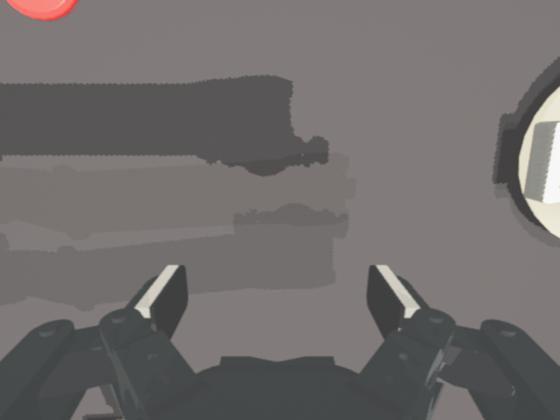

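{"name": "arm_command", "arguments": {
  "moves": [
    {"tx": 23,"ty": 21,"tz": 0,"rx": 0,"ry": 0,"rz": 0,"grip": 100},
    {"tx": 23,"ty": 21,"tz": 0,"rx": 0,"ry": 0,"rz": 0,"grip": 100},
    {"tx": 23,"ty": 21,"tz": 0,"rx": 0,"ry": 0,"rz": 0,"grip": 100},
    {"tx": 23,"ty": 21,"tz": 0,"rx": 0,"ry": 0,"rz": 0,"grip": 100},
    {"tx": 23,"ty": 21,"tz": 0,"rx": 0,"ry": 0,"rz": 0,"grip": 100},
    {"tx": 23,"ty": 21,"tz": 0,"rx": 0,"ry": 0,"rz": 0,"grip": 100},
    {"tx": 23,"ty": 21,"tz": 0,"rx": 0,"ry": 0,"rz": 0,"grip": 100},
    {"tx": 23,"ty": 21,"tz": 0,"rx": 0,"ry": 0,"rz": 0,"grip": 100},
    {"tx": 23,"ty": 21,"tz": 0,"rx": 0,"ry": 0,"rz": 0,"grip": 100},
    {"tx": 23,"ty": 21,"tz": 0,"rx": 0,"ry": 0,"rz": 0,"grip": 100},
    {"tx": 23,"ty": 21,"tz": 0,"rx": 0,"ry": 0,"rz": 0,"grip": 100},
    {"tx": 23,"ty": 20,"tz": 0,"rx": 0,"ry": 0,"rz": 0,"grip": 100}
  ]
}}

```text
clock: 1.4
eef_pos: [0.4693, -0.3687, 0.2312]
eef_rot: [2.529, -1.863, -0.0]
force: [-0.1, 0.1, -0.2]
grip_width: 0.0857
```

Run:
```python
from h import *
s=env.observe();im=env.get_image('wrist')[:,:,::-1].copy();print(s['eef_pos'],R.from_rotvec(s['eef_rot']).as_matrix(),s['q'],s['qvel'])
W=cam('wrist',s)
for z in(.01,.053,.08):
    u=proj(W,(.469,-.369,z));print(z,u)
cv2.imwrite('pics/w1.png',im)
```

```text
[ 0.4693 -0.3687  0.2312] [[ 0.2965 -0.955  -0.0002]
 [-0.955  -0.2965  0.0001]
 [-0.0002  0.0002 -1.    ]] [ 0.6912  0.3056 -0.1217  1.6658  0.0397  1.1729 -0.7101] [-0.394   0.098  -0.1377 -0.1272  0.0573  0.0335 -0.5389]
0.01 [276.5963 187.4488]
0.053 [276.5629 195.2277]
0.08 [276.5372 201.1992]
```

View pics/w1.png

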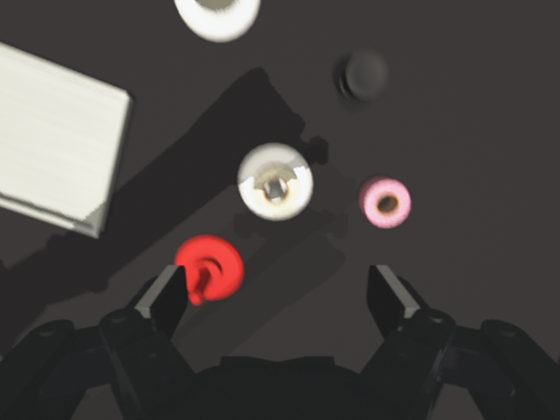

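Run:
```python
from h import *
for k in range(2):
    s=env.observe();im=env.get_image('wrist')[:,:,::-1].copy()
print(s['eef_pos'],s['qvel'])
W=cam('wrist',s)
for z in(.01,.053,.08):
    u=proj(W,(.469,-.369,z));print(z,u)
g=cv2.cvtColor(im,cv2.COLOR_BGR2GRAY)
sub=(g[135:225,230:325]>130).astype(np.uint8)
cs,_=cv2.findContours(sub,cv2.RETR_EXTERNAL,cv2.CHAIN_APPROX_NONE);c=max(cs,key=cv2.contourArea)
(x,y),r=cv2.minEnclosingCircle(c);print(x+230,y+135,r,plane(W,(x+230,y+135),.01))
cv2.imwrite('pics/w2.png',cv2.resize(im[130:240,200:350],None,fx=5,fy=5,interpolation=cv2.INTER_CUBIC))
```

```text
[ 0.473  -0.3647  0.2312] [ 0.0395 -0.0067  0.0617  0.0108  0.04    0.0101  0.0327]
0.01 [279.1194 191.8979]
0.053 [279.3314 200.0658]
0.08 [279.494  206.3317]
279.2106819152832 189.5171775817871 36.79258728027344 [ 0.4718 -0.3682  0.01  ]
```

View pics/w2.png

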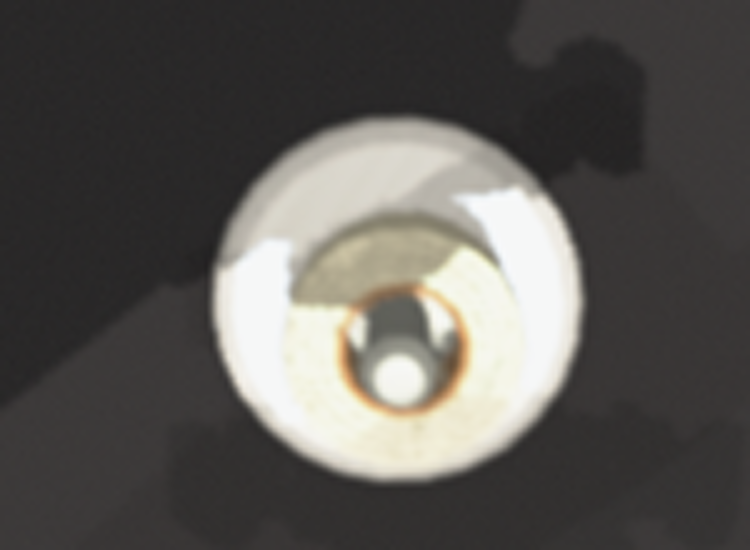

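{"name": "arm_command", "arguments": {
  "moves": [
    {"tx": -3,"ty": -5,"tz": -25,"rx": 0,"ry": 0,"rz": 0,"grip": 100},
    {"tx": 0,"ty": 0,"tz": -30,"rx": 0,"ry": 0,"rz": 0,"grip": 100},
    {"tx": 0,"ty": 0,"tz": -30,"rx": 0,"ry": 0,"rz": 0,"grip": 100},
    {"tx": 0,"ty": 0,"tz": -30,"rx": 0,"ry": 0,"rz": 0,"grip": 100},
    {"tx": 0,"ty": 0,"tz": -30,"rx": 0,"ry": 0,"rz": 0,"grip": 100},
    {"tx": 0,"ty": 0,"tz": -20,"rx": 0,"ry": 0,"rz": 0,"grip": 100},
    {"tx": 0,"ty": 0,"tz": -15,"rx": 0,"ry": 0,"rz": 0,"grip": 100},
    {"tx": 0,"ty": 0,"tz": 0,"rx": 0,"ry": 0,"rz": 0,"grip": 100},
    {"tx": 0,"ty": 0,"tz": 0,"rx": 0,"ry": 0,"rz": 0,"grip": 100}
  ]
}}

```text
clock: 2.45
eef_pos: [0.4656, -0.3756, 0.0518]
eef_rot: [2.528, -1.864, 0.001]
force: [0.3, -0.3, 0.2]
grip_width: 0.0854
```

Run:
```python
from h import *
s=env.observe();im=env.get_image('wrist')[:,:,::-1].copy();print(s['eef_pos'],s['force'])
cv2.imwrite('pics/w3.png',im)
```

```text
[ 0.4656 -0.3756  0.0518] [ 0.3037 -0.315   0.2453]
```

View pics/w3.png

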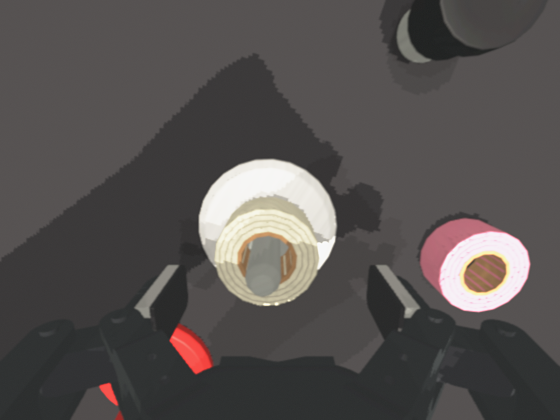

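{"name": "arm_command", "arguments": {
  "moves": [
    {"tx": 4,"ty": 6,"tz": 0,"rx": 0,"ry": 0,"rz": 0,"grip": 100},
    {"tx": 0,"ty": 0,"tz": -13,"rx": 0,"ry": 0,"rz": 0,"grip": 100},
    {"tx": 0,"ty": 0,"tz": -13,"rx": 0,"ry": 0,"rz": 0,"grip": 100},
    {"tx": 0,"ty": 0,"tz": 0,"rx": 0,"ry": 0,"rz": 0,"grip": 100},
    {"tx": 0,"ty": 0,"tz": 0,"rx": 0,"ry": 0,"rz": 0,"grip": 100}
  ]
}}

```text
clock: 3.0
eef_pos: [0.469, -0.3685, 0.0244]
eef_rot: [2.529, -1.863, -0.003]
force: [-0.0, -0.3, 0.3]
grip_width: 0.0854
```

Run:
```python
from h import *
s=env.observe();im=env.get_image('wrist')[:,:,::-1].copy();print(s['eef_pos'],s['force'])
cv2.imwrite('pics/w4.png',im)
```

```text
[ 0.469  -0.3685  0.0244] [-0.0371 -0.3283  0.2573]
```

View pics/w4.png

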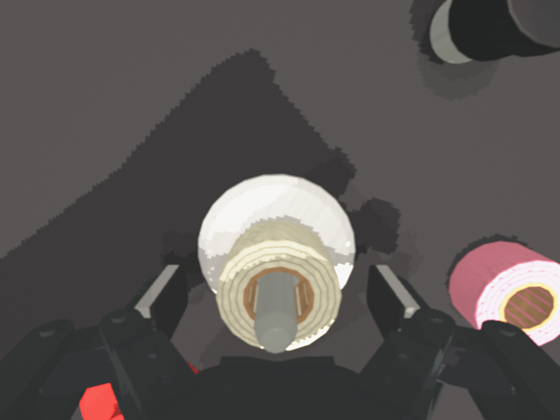

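{"name": "arm_command", "arguments": {
  "moves": [
    {"tx": 0,"ty": 0,"tz": 0,"rx": 0,"ry": 0,"rz": 0,"grip": 40},
    {"tx": 0,"ty": 0,"tz": 0,"rx": 0,"ry": 0,"rz": 0,"grip": 40},
    {"tx": 0,"ty": 0,"tz": 0,"rx": 0,"ry": 0,"rz": 0,"grip": 40},
    {"tx": 0,"ty": 0,"tz": 0,"rx": 0,"ry": 0,"rz": 0,"grip": 40},
    {"tx": 0,"ty": 0,"tz": 0,"rx": 0,"ry": 0,"rz": 0,"grip": 40},
    {"tx": 0,"ty": 0,"tz": 0,"rx": 0,"ry": 0,"rz": 0,"grip": 40},
    {"tx": 0,"ty": 0,"tz": 0,"rx": 0,"ry": 0,"rz": 0,"grip": 40},
    {"tx": 0,"ty": 0,"tz": 0,"rx": 0,"ry": 0,"rz": 0,"grip": 40}
  ],
  "grip_force": 35
}}

```text
clock: 3.85
eef_pos: [0.47, -0.3693, 0.0261]
eef_rot: [2.529, -1.864, 0.002]
force: [0.3, 0.5, 5.8]
grip_width: 0.0532
```

Run:
```python
from h import *
s=env.observe();im=env.get_image('wrist')[:,:,::-1].copy();print(s['eef_pos'],s['force'],s['grip_width'])
cv2.imwrite('pics/w5.png',im)
```

```text
[ 0.47   -0.3693  0.0261] [0.3492 0.4958 5.8447] 0.05315774996798517
```

View pics/w5.png

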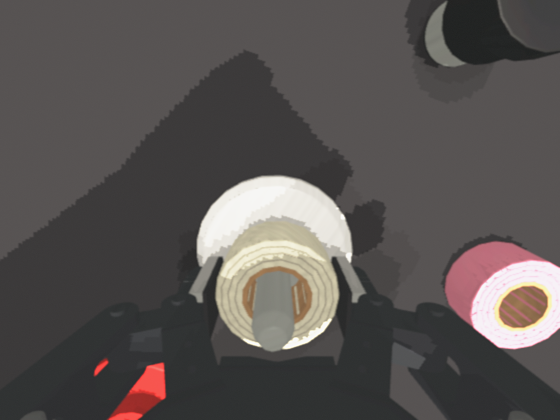

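{"name": "arm_command", "arguments": {
  "moves": [
    {"tx": 0,"ty": 0,"tz": 6,"rx": 0,"ry": 0,"rz": 0,"grip": 40},
    {"tx": 0,"ty": 0,"tz": 12,"rx": 0,"ry": 0,"rz": 0,"grip": 40},
    {"tx": 0,"ty": 0,"tz": 12,"rx": 0,"ry": 0,"rz": 0,"grip": 40},
    {"tx": 0,"ty": 0,"tz": 12,"rx": 0,"ry": 0,"rz": 0,"grip": 40},
    {"tx": 0,"ty": 0,"tz": 12,"rx": 0,"ry": 0,"rz": 0,"grip": 40},
    {"tx": 0,"ty": 0,"tz": 12,"rx": 0,"ry": 0,"rz": 0,"grip": 40},
    {"tx": 0,"ty": 0,"tz": 12,"rx": 0,"ry": 0,"rz": 0,"grip": 40},
    {"tx": 0,"ty": 0,"tz": 12,"rx": 0,"ry": 0,"rz": 0,"grip": 40},
    {"tx": 0,"ty": 0,"tz": 10,"rx": 0,"ry": 0,"rz": 0,"grip": 40},
    {"tx": 0,"ty": 0,"tz": 0,"rx": 0,"ry": 0,"rz": 0,"grip": 40},
    {"tx": 0,"ty": 0,"tz": 0,"rx": 0,"ry": 0,"rz": 0,"grip": 40}
  ]
}}

```text
clock: 5.0
eef_pos: [0.4696, -0.3688, 0.1254]
eef_rot: [2.529, -1.863, 0.0]
force: [-0.0, -0.1, -0.9]
grip_width: 0.0537
```

Run:
```python
from h import *
s=env.observe();im=env.get_image('wrist')[:,:,::-1].copy();print(s['eef_pos'],s['force'],s['grip_width'])
a=env.get_image('side')[:,:,::-1]
cv2.imwrite('pics/w6.png',np.hstack([cv2.resize(im,(400,300)),cv2.resize(a[200:410,180:460],(400,300))]))
b=env.get_image('top')[:,:,::-1]
cv2.imwrite('pics/t6.png',b)
```

```text
[ 0.4696 -0.3688  0.1254] [-0.0366 -0.0701 -0.925 ] 0.05368941703578603
```

View pics/w6.png

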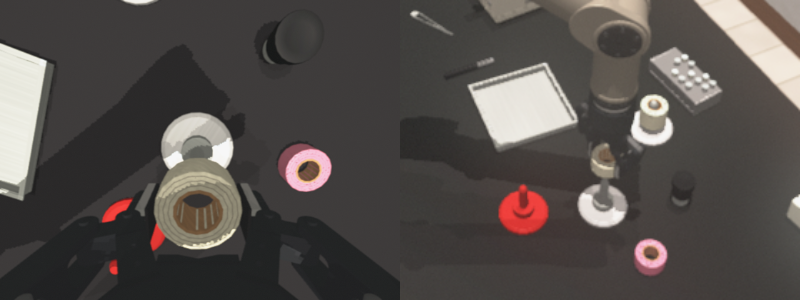

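View pics/t6.png

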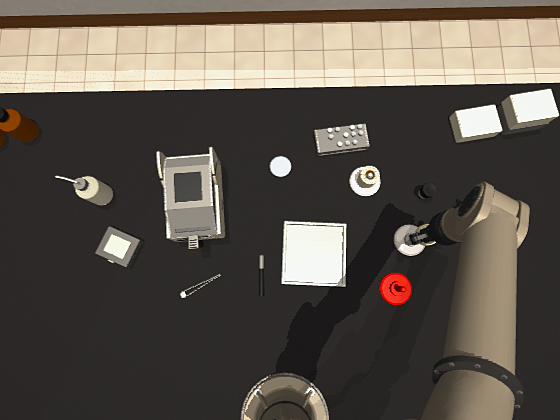

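{"name": "arm_command", "arguments": {
  "moves": [
    {"tx": -2,"ty": 12,"tz": 5,"rx": 0,"ry": 0,"rz": 0,"grip": 40},
    {"tx": -2,"ty": 24,"tz": 0,"rx": 0,"ry": 0,"rz": 0,"grip": 40},
    {"tx": -2,"ty": 26,"tz": 0,"rx": 0,"ry": 0,"rz": 0,"grip": 40},
    {"tx": -2,"ty": 26,"tz": 0,"rx": 0,"ry": 0,"rz": 0,"grip": 40},
    {"tx": -2,"ty": 26,"tz": 0,"rx": 0,"ry": 0,"rz": 0,"grip": 40},
    {"tx": -2,"ty": 26,"tz": 0,"rx": 0,"ry": 0,"rz": 0,"grip": 40},
    {"tx": -2,"ty": 26,"tz": 0,"rx": 0,"ry": 0,"rz": 0,"grip": 40},
    {"tx": -2,"ty": 26,"tz": 0,"rx": 0,"ry": 0,"rz": 0,"grip": 40},
    {"tx": -2,"ty": 26,"tz": 0,"rx": 0,"ry": 0,"rz": 0,"grip": 40},
    {"tx": -2,"ty": 26,"tz": 0,"rx": 0,"ry": 0,"rz": 0,"grip": 40},
    {"tx": -2,"ty": 20,"tz": 0,"rx": 0,"ry": 0,"rz": 0,"grip": 40},
    {"tx": -2,"ty": 9,"tz": 0,"rx": 0,"ry": 0,"rz": 0,"grip": 40}
  ]
}}

```text
clock: 6.35
eef_pos: [0.445, -0.0931, 0.1304]
eef_rot: [-2.533, 1.859, 0.001]
force: [0.1, 0.7, -1.1]
grip_width: 0.0534
```

{"name": "arm_command", "arguments": {
  "moves": [
    {"tx": 0,"ty": 0,"tz": 0,"rx": 0,"ry": 0,"rz": 0,"grip": 40},
    {"tx": 0,"ty": 0,"tz": -15,"rx": 0,"ry": 0,"rz": 0,"grip": 40},
    {"tx": 0,"ty": 0,"tz": -15,"rx": 0,"ry": 0,"rz": 0,"grip": 40},
    {"tx": 0,"ty": 0,"tz": -15,"rx": 0,"ry": 0,"rz": 0,"grip": 40},
    {"tx": 0,"ty": 0,"tz": -15,"rx": 0,"ry": 0,"rz": 0,"grip": 40},
    {"tx": 0,"ty": 0,"tz": -15,"rx": 0,"ry": 0,"rz": 0,"grip": 40},
    {"tx": 0,"ty": 0,"tz": -15,"rx": 0,"ry": 0,"rz": 0,"grip": 40},
    {"tx": 0,"ty": 0,"tz": 0,"rx": 0,"ry": 0,"rz": 0,"grip": 40},
    {"tx": 0,"ty": 0,"tz": 0,"rx": 0,"ry": 0,"rz": 0,"grip": 40}
  ]
}}

```text
clock: 7.25
eef_pos: [0.4456, -0.0967, 0.0404]
eef_rot: [2.528, -1.865, 0.0]
force: [-0.4, -1.3, -0.4]
grip_width: 0.0533
```

Run:
```python
from h import *
s=env.observe();im=env.get_image('wrist')[:,:,::-1].copy();print(s['eef_pos'],s['force'],s['grip_width'])
b=env.get_image('top')[:,:,::-1]
cv2.imwrite('pics/w7.png',np.hstack([cv2.resize(im,(400,300)),cv2.resize(b[170:320,200:400],(400,300))]))
```

```text
[ 0.4456 -0.0967  0.0404] [-0.3544 -1.2967 -0.382 ] 0.05333624247303349
```

View pics/w7.png

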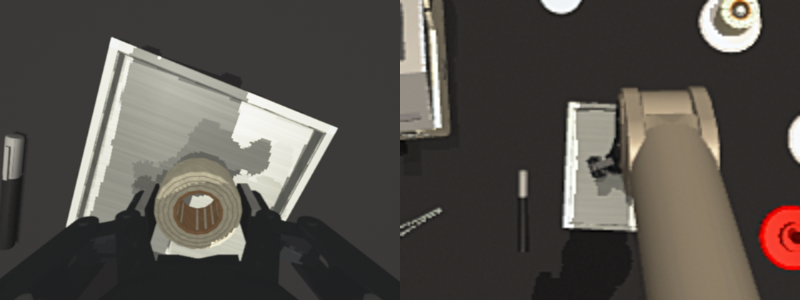

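{"name": "arm_command", "arguments": {
  "moves": [
    {"tx": 0,"ty": 0,"tz": -10,"rx": 0,"ry": 0,"rz": 0,"grip": 40},
    {"tx": 0,"ty": 0,"tz": -10,"rx": 0,"ry": 0,"rz": 0,"grip": 40},
    {"tx": 0,"ty": 0,"tz": -8,"rx": 0,"ry": 0,"rz": 0,"grip": 40},
    {"tx": 0,"ty": 0,"tz": -3,"rx": 0,"ry": 0,"rz": 0,"grip": 40},
    {"tx": 0,"ty": 0,"tz": -2,"rx": 0,"ry": 0,"rz": 0,"grip": 40},
    {"tx": 0,"ty": 0,"tz": 0,"rx": 0,"ry": 0,"rz": 0,"grip": 40},
    {"tx": 0,"ty": 0,"tz": 0,"rx": 0,"ry": 0,"rz": 0,"grip": 40}
  ]
}}

```text
clock: 8.05
eef_pos: [0.4458, -0.0958, 0.0075]
eef_rot: [-2.529, 1.863, -0.001]
force: [0.0, 0.5, -0.1]
grip_width: 0.0534
```

{"name": "arm_command", "arguments": {
  "moves": [
    {"tx": 0,"ty": 0,"tz": -1,"rx": 0,"ry": 0,"rz": 0,"grip": 40},
    {"tx": 0,"ty": 0,"tz": -1,"rx": 0,"ry": 0,"rz": 0,"grip": 40},
    {"tx": 0,"ty": 0,"tz": 0,"rx": 0,"ry": 0,"rz": 0,"grip": 40},
    {"tx": 0,"ty": 0,"tz": 0,"rx": 0,"ry": 0,"rz": 0,"grip": 40}
  ]
}}

```text
clock: 8.45
eef_pos: [0.4456, -0.0958, 0.0054]
eef_rot: [2.529, -1.863, 0.0]
force: [0.8, 0.0, -0.6]
grip_width: 0.0531
```

{"name": "arm_command", "arguments": {
  "moves": [
    {"tx": 0,"ty": 0,"tz": -1,"rx": 0,"ry": 0,"rz": 0,"grip": 40},
    {"tx": 0,"ty": 0,"tz": 0,"rx": 0,"ry": 0,"rz": 0,"grip": 40},
    {"tx": 0,"ty": 0,"tz": 0,"rx": 0,"ry": 0,"rz": 0,"grip": 40}
  ]
}}

```text
clock: 8.75
eef_pos: [0.4458, -0.0959, 0.005]
eef_rot: [2.529, -1.863, 0.0]
force: [-1.3, 0.2, 6.6]
grip_width: 0.0536
```

{"name": "arm_command", "arguments": {
  "moves": [
    {"tx": 0,"ty": 0,"tz": 0,"rx": 0,"ry": 0,"rz": 0,"grip": 100},
    {"tx": 0,"ty": 0,"tz": 0,"rx": 0,"ry": 0,"rz": 0,"grip": 100},
    {"tx": 0,"ty": 0,"tz": 0,"rx": 0,"ry": 0,"rz": 0,"grip": 100},
    {"tx": 0,"ty": 0,"tz": 0,"rx": 0,"ry": 0,"rz": 0,"grip": 100},
    {"tx": 0,"ty": 0,"tz": 0,"rx": 0,"ry": 0,"rz": 0,"grip": 100},
    {"tx": 0,"ty": 0,"tz": 0,"rx": 0,"ry": 0,"rz": 0,"grip": 100},
    {"tx": 0,"ty": 0,"tz": 0,"rx": 0,"ry": 0,"rz": 0,"grip": 100},
    {"tx": 0,"ty": 0,"tz": 0,"rx": 0,"ry": 0,"rz": 0,"grip": 100}
  ]
}}

```text
clock: 9.55
eef_pos: [0.4456, -0.0958, 0.0043]
eef_rot: [2.529, -1.863, 0.0]
force: [0.3, 1.4, -0.4]
grip_width: 0.0856
```

Run:
```python
from h import *
s=env.observe();im=env.get_image('wrist')[:,:,::-1].copy();print(s['eef_pos'],s['force'],s['grip_width'])
cv2.imwrite('pics/w8.png',im)
```

```text
[ 0.4456 -0.0958  0.0043] [ 0.2948  1.3501 -0.4362] 0.08559047578685758
```

View pics/w8.png

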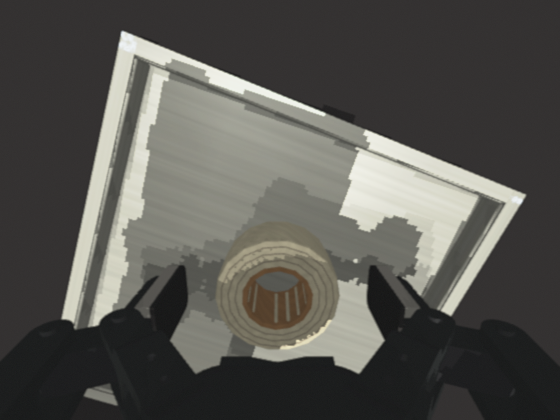

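{"name": "arm_command", "arguments": {
  "moves": [
    {"tx": 0,"ty": 0,"tz": 10,"rx": 0,"ry": 0,"rz": 0,"grip": 100},
    {"tx": 0,"ty": 0,"tz": 20,"rx": 0,"ry": 0,"rz": 0,"grip": 100},
    {"tx": 0,"ty": 0,"tz": 30,"rx": 0,"ry": 0,"rz": 0,"grip": 100},
    {"tx": 0,"ty": 0,"tz": 30,"rx": 0,"ry": 0,"rz": 0,"grip": 100},
    {"tx": 0,"ty": 0,"tz": 30,"rx": 0,"ry": 0,"rz": 0,"grip": 100},
    {"tx": 0,"ty": 0,"tz": 30,"rx": 0,"ry": 0,"rz": 0,"grip": 100},
    {"tx": 0,"ty": 0,"tz": 30,"rx": 0,"ry": 0,"rz": 0,"grip": 100},
    {"tx": 0,"ty": 0,"tz": 30,"rx": 0,"ry": 0,"rz": 0,"grip": 100},
    {"tx": 0,"ty": 0,"tz": 20,"rx": 0,"ry": 0,"rz": 0,"grip": 100},
    {"tx": 0,"ty": 0,"tz": 0,"rx": 0,"ry": 0,"rz": 0,"grip": 100}
  ]
}}

```text
clock: 10.6
eef_pos: [0.4476, -0.096, 0.238]
eef_rot: [-2.527, 1.862, -0.011]
force: [-0.2, -0.5, 0.6]
grip_width: 0.0854
```

Run:
```python
from h import *
C=cam('top');S=cam('side')
s=env.observe();im=env.get_image('wrist')[:,:,::-1].copy();print(s['eef_pos'],s['q'])
cv2.imwrite('pics/w9.png',im)
a=cv2.imread('pics/top0.png');b=cv2.imread('pics/side0.png')
cv2.imwrite('pics/p1.png',cv2.resize(a[140:260,145:235],None,fx=5,fy=5,interpolation=cv2.INTER_CUBIC))
cv2.imwrite('pics/p2.png',cv2.resize(b[140:220,215:315],None,fx=7,fy=7,interpolation=cv2.INTER_CUBIC))
```

```text
[ 0.4476 -0.096   0.238 ] [ 0.3786  0.0482 -0.2699  1.9628  0.0152  1.1251 -1.1673]
```

View pics/w9.png

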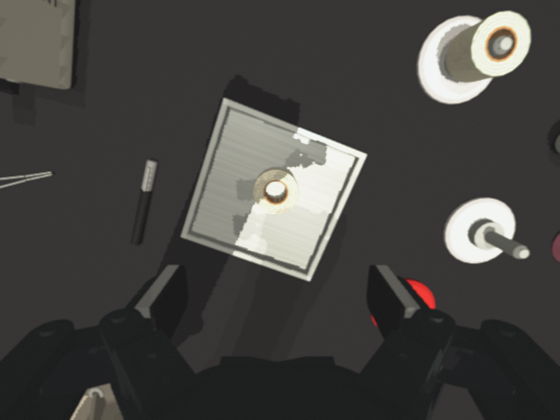

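View pics/p1.png

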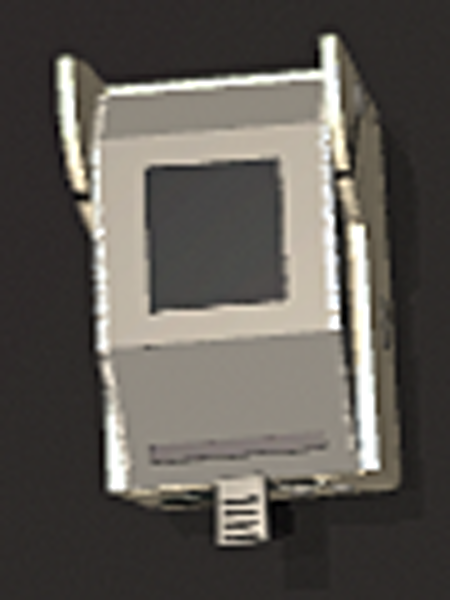

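View pics/p2.png

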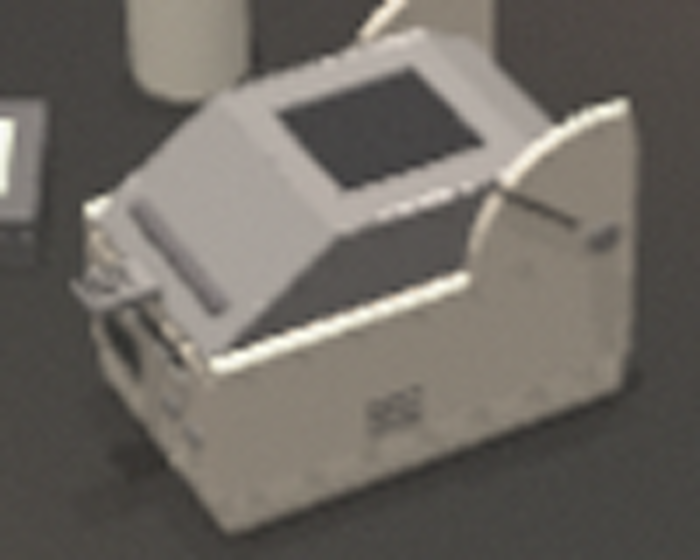

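Run:
```python
from h import *
C=cam('top');S=cam('side')
f=lambda u,v:(145+u/5,140+v/5)
for n,p,z in [('rfront',(372,470),.11),('rback',(358,230),.11),('lfront',(110,492),.11),('lback',(92,225),.11),('tipL',(218,545),.121),('tipR',(268,543),.121),('rootL',(218,482),.121),('rootR',(268,475),.121)]:
    print(n,plane(C,f(*p),z))
g=lambda u,v:(215+u/7,140+v/7)
# tip in side: left corner (85,305) bottom ; right (~160,290)
for n,p in[('front-right top body',(212,370))]: print(n,plane(S,g(*p),.11))
print(tri(C,f(372,470),S,g(212,370)))
# line end: side (500,188), top dark mark (345,185)
print('line_end',tri(C,f(345,180),S,g(500,188)),plane(S,g(500,188),.155))
```

```text
rfront [0.4833 0.1601 0.11  ]
rback [0.6123 0.1686 0.11  ]
lfront [0.4743 0.2967 0.11  ]
lback [0.6177 0.311  0.11  ]
tipL [0.4448 0.2373 0.121 ]
tipR [0.4453 0.2116 0.121 ]
rootL [0.4773 0.2381 0.121 ]
rootR [0.4804 0.2123 0.121 ]
front-right top body [0.4858 0.1569 0.11  ]
(array([0.4852, 0.1599, 0.1076]), [np.float64(0.0016540294466518923), np.float64(0.001654029446651973)])
line_end (array([0.6314, 0.1678, 0.1554]), [np.float64(0.0035499682002655734), np.float64(0.0035499682002654615)]) [0.6354 0.168  0.155 ]
```

{"name": "arm_command", "arguments": {
  "moves": [
    {"tx": 0,"ty": 15,"tz": 0,"rx": 0,"ry": 0,"rz": -0.019,"grip": 100},
    {"tx": 0,"ty": 25,"tz": 0,"rx": 0,"ry": 0,"rz": -0.019,"grip": 100},
    {"tx": 0,"ty": 29,"tz": 0,"rx": 0,"ry": 0,"rz": -0.019,"grip": 100},
    {"tx": 0,"ty": 30,"tz": 0,"rx": 0,"ry": 0,"rz": -0.019,"grip": 100},
    {"tx": 1,"ty": 30,"tz": 0,"rx": 0,"ry": 0,"rz": -0.019,"grip": 100},
    {"tx": 1,"ty": 30,"tz": 0,"rx": 0,"ry": 0,"rz": -0.019,"grip": 100},
    {"tx": 1,"ty": 30,"tz": 0,"rx": 0,"ry": 0,"rz": -0.019,"grip": 100},
    {"tx": 1,"ty": 30,"tz": 0,"rx": 0,"ry": 0,"rz": -0.019,"grip": 100},
    {"tx": 1,"ty": 30,"tz": 0,"rx": 0,"ry": 0,"rz": -0.019,"grip": 100},
    {"tx": 1,"ty": 29,"tz": 0,"rx": 0,"ry": 0,"rz": -0.019,"grip": 100},
    {"tx": 1,"ty": 25,"tz": 0,"rx": 0,"ry": 0,"rz": -0.019,"grip": 100},
    {"tx": 1,"ty": 18,"tz": 0,"rx": 0,"ry": 0,"rz": -0.019,"grip": 100}
  ]
}}

```text
clock: 11.85
eef_pos: [0.4522, 0.2267, 0.2329]
eef_rot: [2.301, -2.136, -0.003]
force: [0.1, -0.7, 0.2]
grip_width: 0.0855
```

{"name": "arm_command", "arguments": {
  "moves": [
    {"tx": 0,"ty": 0,"tz": 0,"rx": 0,"ry": 0,"rz": 0,"grip": 70},
    {"tx": 0,"ty": 0,"tz": 0,"rx": 0,"ry": 0,"rz": 0,"grip": 70},
    {"tx": 0,"ty": 0,"tz": 0,"rx": 0,"ry": 0,"rz": 0,"grip": 70},
    {"tx": 0,"ty": 0,"tz": 0,"rx": 0,"ry": 0,"rz": 0,"grip": 70}
  ]
}}

```text
clock: 12.25
eef_pos: [0.4537, 0.2237, 0.234]
eef_rot: [2.298, -2.14, 0.001]
force: [-0.2, 0.2, -0.6]
grip_width: 0.0597
```

Run:
```python
from h import *
s=env.observe();im=env.get_image('wrist')[:,:,::-1].copy();print(s['eef_pos'],s['q'],s['qvel'],s['grip_width']);print(R.from_rotvec(s['eef_rot']).as_matrix())
W=cam('wrist',s)
for p in [(.458,.2255,.121),(.445,.2245,.121),(.68,.242,.11)]:print(proj(W,p))
cv2.imwrite('pics/w10.png',im)
t=env.get_image('top')[:,:,::-1];cv2.imwrite('pics/t10.png',t)
```

```text
[0.4537 0.2237 0.234 ] [-0.0375  0.1673 -0.5647  1.8577  0.0987  1.145  -2.1366] [-0.0033 -0.0015 -0.0058 -0.0044 -0.0021 -0.0011 -0.0008] 0.05971331058395975
[[ 0.0709 -0.9975 -0.0005]
 [-0.9975 -0.0709 -0.0011]
 [ 0.001   0.0005 -1.    ]]
[274.4648 206.3372]
[274.5928 220.6905]
[ 272.6315 -106.9123]
```

View pics/w10.png

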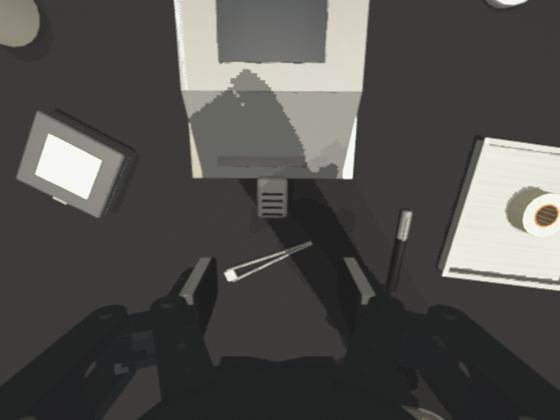

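View pics/t10.png

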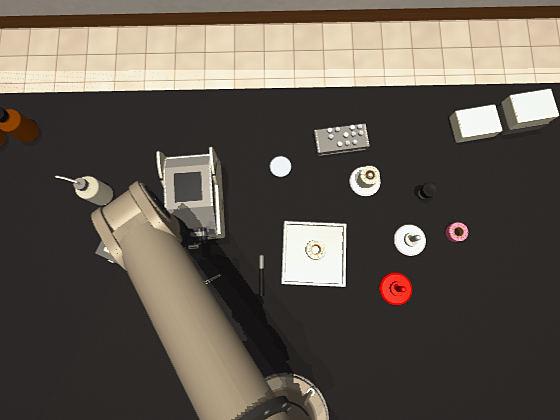

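{"name": "arm_command", "arguments": {
  "moves": [
    {"tx": 5,"ty": 3,"tz": -10,"rx": 0,"ry": 0,"rz": 0,"grip": 70},
    {"tx": 0,"ty": 0,"tz": -20,"rx": 0,"ry": 0,"rz": 0,"grip": 70},
    {"tx": 0,"ty": 0,"tz": -20,"rx": 0,"ry": 0,"rz": 0,"grip": 70},
    {"tx": 0,"ty": 0,"tz": -20,"rx": 0,"ry": 0,"rz": 0,"grip": 70},
    {"tx": 0,"ty": 0,"tz": -20,"rx": 0,"ry": 0,"rz": 0,"grip": 70},
    {"tx": 0,"ty": 0,"tz": 0,"rx": 0,"ry": 0,"rz": 0,"grip": 70},
    {"tx": 0,"ty": 0,"tz": 0,"rx": 0,"ry": 0,"rz": 0,"grip": 70},
    {"tx": 0,"ty": 0,"tz": 0,"rx": 0,"ry": 0,"rz": 0,"grip": 70}
  ]
}}

```text
clock: 13.15
eef_pos: [0.4594, 0.2287, 0.1453]
eef_rot: [-2.3, 2.138, -0.001]
force: [0.3, -0.3, -0.3]
grip_width: 0.0597
```

Run:
```python
from h import *
s=env.observe();im=env.get_image('wrist')[:,:,::-1].copy();print(s['eef_pos'],s['force'],s['grip_width'])
W=cam('wrist',s)
for p in [(.4605,.2272,.121),(.448,.2262,.121)]:print(proj(W,p))
cv2.imwrite('pics/w11.png',im)
```

```text
[0.4594 0.2287 0.1453] [ 0.2878 -0.335  -0.3365] 0.05969315280357648
[278.8271 250.3937]
[278.949 269.727]
```

View pics/w11.png

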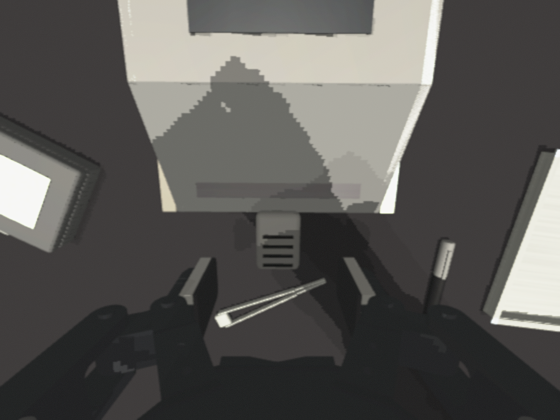

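{"name": "arm_command", "arguments": {
  "moves": [
    {"tx": -1,"ty": -1,"tz": -10,"rx": 0,"ry": 0,"rz": 0,"grip": 70},
    {"tx": 0,"ty": 0,"tz": -15,"rx": 0,"ry": 0,"rz": 0,"grip": 70},
    {"tx": 0,"ty": 0,"tz": -15,"rx": 0,"ry": 0,"rz": 0,"grip": 70},
    {"tx": 0,"ty": 0,"tz": -9,"rx": 0,"ry": 0,"rz": 0,"grip": 70},
    {"tx": 0,"ty": 0,"tz": 0,"rx": 0,"ry": 0,"rz": 0,"grip": 70},
    {"tx": 0,"ty": 0,"tz": 0,"rx": 0,"ry": 0,"rz": 0,"grip": 70}
  ]
}}

```text
clock: 13.8
eef_pos: [0.4578, 0.2273, 0.0955]
eef_rot: [-2.301, 2.139, -0.0]
force: [0.4, -0.4, -0.2]
grip_width: 0.06
```

{"name": "arm_command", "arguments": {
  "moves": [
    {"tx": 0,"ty": 0,"tz": 0,"rx": 0,"ry": 0,"rz": 0,"grip": 10},
    {"tx": 0,"ty": 0,"tz": 0,"rx": 0,"ry": 0,"rz": 0,"grip": 10},
    {"tx": 0,"ty": 0,"tz": 0,"rx": 0,"ry": 0,"rz": 0,"grip": 10},
    {"tx": 0,"ty": 0,"tz": 0,"rx": 0,"ry": 0,"rz": 0,"grip": 10},
    {"tx": 0,"ty": 0,"tz": 0,"rx": 0,"ry": 0,"rz": 0,"grip": 10},
    {"tx": 0,"ty": 0,"tz": 0,"rx": 0,"ry": 0,"rz": 0,"grip": 10},
    {"tx": 0,"ty": 0,"tz": 0,"rx": 0,"ry": 0,"rz": 0,"grip": 10}
  ],
  "grip_force": 50
}}

```text
clock: 14.5
eef_pos: [0.458, 0.2282, 0.0959]
eef_rot: [-2.3, 2.137, 0.0]
force: [-0.3, 4.2, 3.5]
grip_width: 0.0246
```

Run:
```python
from h import *
s=env.observe();im=env.get_image('wrist')[:,:,::-1].copy();print(s['eef_pos'],s['force'],s['grip_width'])
cv2.imwrite('pics/w12.png',im)
# lift plan: theta, tilt ; printer x dir u, yaw .072
hx,hz=225.,6.
prev=None
for k in range(0,21):
    th=np.radians(2*k);ph=np.radians(1.0*k)
    a=th+np.arctan2(hz,hx);r=np.hypot(hx,hz)
    g=np.array([-r*np.cos(a),r*np.sin(a)]);t=g+19*np.array([np.sin(ph),-np.cos(ph)])
    if prev is not None:
        d=t-prev;print(2*k,"tx %.1f ty %.1f tz %.1f"%(d[0]*np.cos(.072),d[0]*np.sin(.072),d[1]), (t-t0))
    else:t0=t
    prev=t
```

```text
[0.458  0.2282 0.0959] [-0.2546  4.2022  3.4866] 0.024596211696197166
2 tx 0.7 ty 0.0 tz 7.9 [0.6781 7.8516]
4 tx 0.9 ty 0.1 tz 7.8 [ 1.6297 15.6922]
6 tx 1.2 ty 0.1 tz 7.8 [ 2.8541 23.5121]
8 tx 1.5 ty 0.1 tz 7.8 [ 4.3501 31.3018]
10 tx 1.8 ty 0.1 tz 7.8 [ 6.1161 39.052 ]
12 tx 2.0 ty 0.1 tz 7.7 [ 8.1503 46.7531]
14 tx 2.3 ty 0.2 tz 7.6 [10.4505 54.3958]
16 tx 2.6 ty 0.2 tz 7.6 [13.0142 61.9709]
18 tx 2.8 ty 0.2 tz 7.5 [15.8386 69.4691]
20 tx 3.1 ty 0.2 tz 7.4 [18.9206 76.8813]
22 tx 3.3 ty 0.2 tz 7.3 [22.2566 84.1987]
24 tx 3.6 ty 0.3 tz 7.2 [25.843  91.4122]
26 tx 3.8 ty 0.3 tz 7.1 [29.6756 98.5132]
28 tx 4.1 ty 0.3 tz 7.0 [ 33.7501 105.4932]
30 tx 4.3 ty 0.3 tz 6.9 [ 38.0618 112.3436]
32 tx 4.5 ty 0.3 tz 6.7 [ 42.6058 119.0562]
34 tx 4.8 ty 0.3 tz 6.6 [ 47.3768 125.6228]
36 tx 5.0 ty 0.4 tz 6.4 [ 52.3692 132.0357]
38 tx 5.2 ty 0.4 tz 6.3 [ 57.5773 138.287 ]
40 tx 5.4 ty 0.4 tz 6.1 [ 62.9951 144.3693]
```

View pics/w12.png

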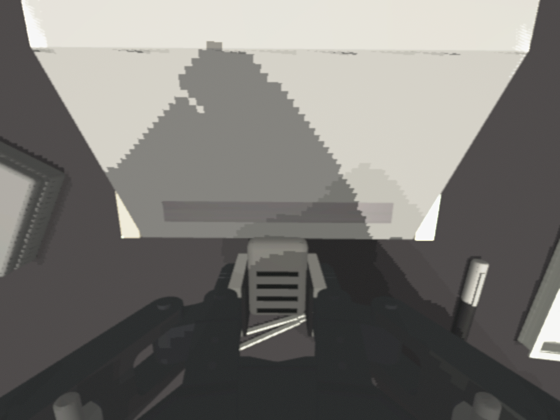

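{"name": "arm_command", "arguments": {
  "moves": [
    {"tx": 0.3,"ty": 0,"tz": 4,"rx": 0.0006,"ry": -0.009,"rz": 0,"grip": 10},
    {"tx": 0.4,"ty": 0,"tz": 4,"rx": 0.0006,"ry": -0.0085,"rz": 0,"grip": 10},
    {"tx": 0.9,"ty": 0.1,"tz": 7.8,"rx": 0.0012,"ry": -0.0175,"rz": 0,"grip": 10},
    {"tx": 1.2,"ty": 0.1,"tz": 7.8,"rx": 0.0012,"ry": -0.0175,"rz": 0,"grip": 10},
    {"tx": 1.5,"ty": 0.1,"tz": 7.8,"rx": 0.0012,"ry": -0.0175,"rz": 0,"grip": 10},
    {"tx": 1.8,"ty": 0.1,"tz": 7.8,"rx": 0.0012,"ry": -0.0175,"rz": 0,"grip": 10},
    {"tx": 0,"ty": 0,"tz": 0,"rx": 0,"ry": 0,"rz": 0,"grip": 10},
    {"tx": 0,"ty": 0,"tz": 0,"rx": 0,"ry": 0,"rz": 0,"grip": 10}
  ]
}}

```text
clock: 15.35
eef_pos: [0.4634, 0.2286, 0.1338]
eef_rot: [-2.253, 2.093, -0.09]
force: [2.7, 6.5, -6.2]
grip_width: 0.025
```

Run:
```python
from h import *
s=env.observe();im=env.get_image('wrist')[:,:,::-1].copy();print(s['eef_pos'],s['force'],s['wrist_torque'],s['grip_width'],s['q']);print(R.from_rotvec(s['eef_rot']).as_matrix())
b=env.get_image('side')[:,:,::-1]
cv2.imwrite('pics/w13.png',np.hstack([cv2.resize(im,(400,300)),cv2.resize(b[130:220,210:330],(400,300),interpolation=cv2.INTER_CUBIC)]))
```

```text
[0.4634 0.2286 0.1338] [ 2.6603  6.4595 -6.1771] [ 1.2481 -0.0085 -0.0706] 0.02498442992196226 [-0.0927  0.2517 -0.5429  2.0105  0.2309  0.8509 -2.2612]
[[ 0.0734 -0.9935  0.0873]
 [-0.9973 -0.073   0.008 ]
 [-0.0016 -0.0876 -0.9962]]
```

View pics/w13.png

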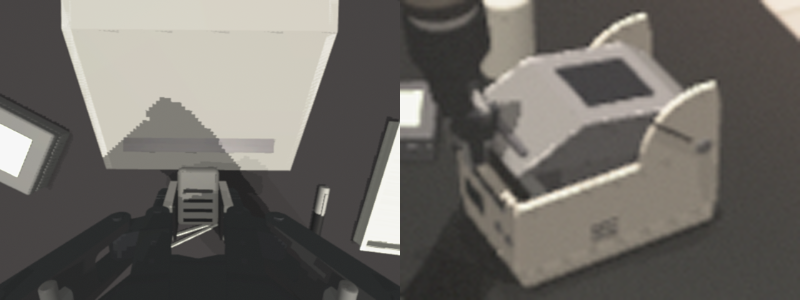

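{"name": "arm_command", "arguments": {
  "moves": [
    {"tx": 2,"ty": 0.3,"tz": 7.7,"rx": 0.0012,"ry": -0.0175,"rz": 0,"grip": 10},
    {"tx": 2.3,"ty": 0.3,"tz": 7.6,"rx": 0.0012,"ry": -0.0175,"rz": 0,"grip": 10},
    {"tx": 2.6,"ty": 0.3,"tz": 7.6,"rx": 0.0012,"ry": -0.0175,"rz": 0,"grip": 10},
    {"tx": 2.8,"ty": 0.3,"tz": 7.5,"rx": 0.0012,"ry": -0.0175,"rz": 0,"grip": 10},
    {"tx": 3.1,"ty": 0.3,"tz": 7.4,"rx": 0.0012,"ry": -0.0175,"rz": 0,"grip": 10},
    {"tx": 3.3,"ty": 0.3,"tz": 7.3,"rx": 0.0012,"ry": -0.0175,"rz": 0,"grip": 10},
    {"tx": 3.6,"ty": 0.3,"tz": 7.2,"rx": 0.0012,"ry": -0.0175,"rz": 0,"grip": 10},
    {"tx": 3.8,"ty": 0.3,"tz": 7.1,"rx": 0.0012,"ry": -0.0175,"rz": 0,"grip": 10},
    {"tx": 0,"ty": 0,"tz": 0,"rx": 0,"ry": 0,"rz": 0,"grip": 10},
    {"tx": 0,"ty": 0,"tz": 0,"rx": 0,"ry": 0,"rz": 0,"grip": 10}
  ]
}}

```text
clock: 16.45
eef_pos: [0.485, 0.23, 0.1917]
eef_rot: [-2.176, 2.022, -0.228]
force: [-0.2, 5.1, -8.3]
grip_width: 0.0246
```

Run:
```python
from h import *
s=env.observe();im=env.get_image('wrist')[:,:,::-1].copy();print(s['eef_pos'],s['force'],s['wrist_torque'],s['grip_width'],s['q'])
b=env.get_image('side')[:,:,::-1]
cv2.imwrite('pics/w14.png',np.hstack([cv2.resize(im,(400,300)),cv2.resize(b[130:220,210:330],(400,300),interpolation=cv2.INTER_CUBIC)]))
```

```text
[0.485  0.23   0.1917] [-0.2272  5.0848 -8.2774] [1.0288 0.7172 0.1029] 0.024587656513213423 [-0.0933  0.1447 -0.5431  2.0014  0.2587  0.8411 -2.278 ]
```

View pics/w14.png

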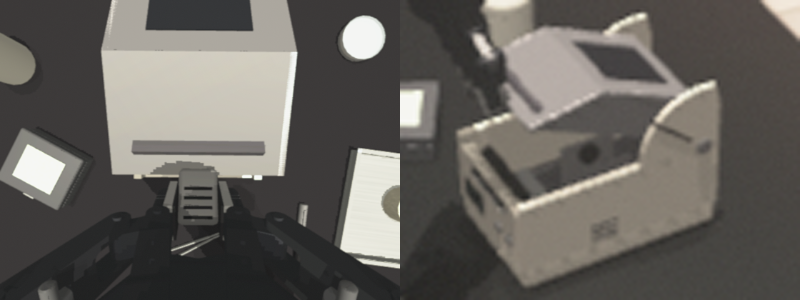

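{"name": "arm_command", "arguments": {
  "moves": [
    {"tx": 4.1,"ty": 0.4,"tz": 7,"rx": 0.0012,"ry": -0.0175,"rz": 0,"grip": 10},
    {"tx": 4.3,"ty": 0.4,"tz": 6.9,"rx": 0.0012,"ry": -0.0175,"rz": 0,"grip": 10},
    {"tx": 4.5,"ty": 0.4,"tz": 6.7,"rx": 0.0012,"ry": -0.0175,"rz": 0,"grip": 10},
    {"tx": 4.8,"ty": 0.4,"tz": 6.6,"rx": 0.0012,"ry": -0.0175,"rz": 0,"grip": 10},
    {"tx": 5,"ty": 0.4,"tz": 6.4,"rx": 0.0012,"ry": -0.0175,"rz": 0,"grip": 10},
    {"tx": 5.2,"ty": 0.4,"tz": 6.3,"rx": 0.0012,"ry": -0.0175,"rz": 0,"grip": 10},
    {"tx": 5.4,"ty": 0.4,"tz": 6.1,"rx": 0.0012,"ry": -0.0175,"rz": 0,"grip": 10},
    {"tx": 0,"ty": 0,"tz": 0,"rx": 0,"ry": 0,"rz": 0,"grip": 10},
    {"tx": 0,"ty": 0,"tz": 0,"rx": 0,"ry": 0,"rz": 0,"grip": 10},
    {"tx": 0,"ty": 0,"tz": 0,"rx": 0,"ry": 0,"rz": 0,"grip": 10}
  ]
}}

```text
clock: 17.55
eef_pos: [0.5162, 0.232, 0.236]
eef_rot: [-2.106, 1.957, -0.341]
force: [-4.8, 4.5, -3.0]
grip_width: 0.025
```

Run:
```python
from h import *
s=env.observe();im=env.get_image('wrist')[:,:,::-1].copy();print(s['eef_pos'],s['force'],s['wrist_torque'],s['grip_width'],s['q'],s['qvel'])
M=R.from_rotvec(s['eef_rot']).as_matrix();g=s['eef_pos']-.019*M[:,2];H=np.array([.6825,.244,.11]);d=g-H
u=np.array([np.cos(.072),np.sin(.072)]);print(g,np.degrees(np.arctan2(d[2],-d[:2]@u))-1.53,np.hypot(d[2],d[:2]@u))
b=env.get_image('side')[:,:,::-1]
cv2.imwrite('pics/w15.png',np.hstack([cv2.resize(im,(400,300)),cv2.resize(b[130:220,210:330],(400,300),interpolation=cv2.INTER_CUBIC)]))
cv2.imwrite('pics/s15.png',cv2.resize(b[115:205,220:320],None,fx=6,fy=6,interpolation=cv2.INTER_CUBIC))
t=env.get_image('top')[:,:,::-1];cv2.imwrite('pics/t15.png',t);cv2.imwrite('pics/side15.png',b)
```

```text
[0.5162 0.232  0.236 ] [-4.804   4.5269 -2.9655] [0.7122 1.9393 0.0974] 0.025027518444992673 [-0.0957  0.0944 -0.5352  1.9723  0.3128  0.8197 -2.3031] [ 0.002  -0.0015  0.0009 -0.0013 -0.0002 -0.0002 -0.0018]
[0.5099 0.2316 0.2539] 38.210351228000754 0.22508625444098626
```

View pics/w15.png

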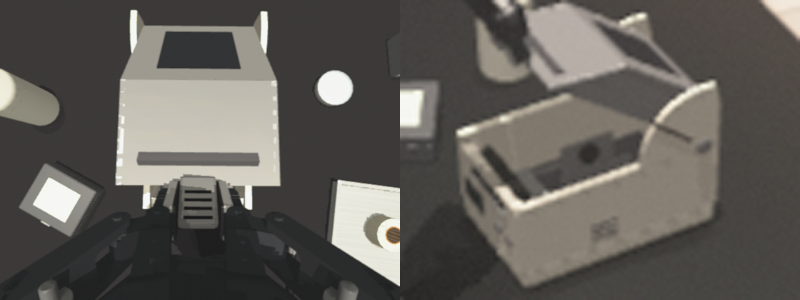

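View pics/s15.png

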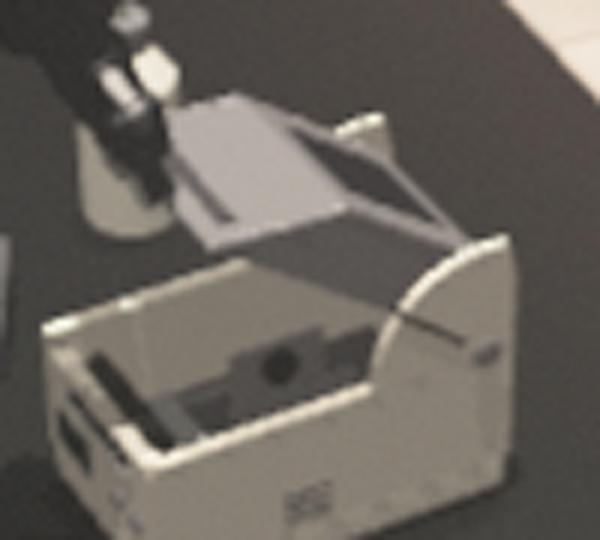

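View pics/t15.png

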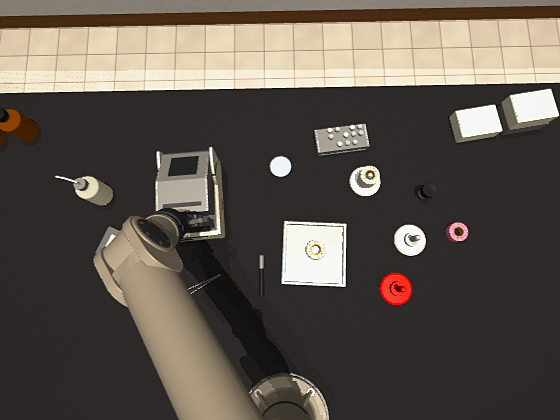

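Run:
```python
from h import *
S=cam('side');T=cam('top');W=cam('wrist',env.observe())
H=np.array([.6825,.244,.11]);u=np.array([np.cos(.072),np.sin(.072),0]);v=np.array([-u[1],u[0],0])
def P(f,y,th,h=0):
    th=np.radians(th);return H-u*(f*np.cos(th)-h*np.sin(th))+v*y+np.array([0,0,f*np.sin(th)+h*np.cos(th)])
z=lambda p:(np.array(p)-(220,115))*6
print('line end',z(proj(S,P(70,-70,40))),z(proj(S,P(10,-70,40))),'hinge',z(proj(S,P(0,-70,0))))
for th in(0,30,34,36,38,40,42,44):
    print(th,'corner',z(proj(S,P(202,-61,th))),'mid',z(proj(S,P(90,-61,th))),'W cornR',proj(W,P(202,-61,th))*400/560,'L',proj(W,P(202,61,th))*400/560)
```

```text
line end [ 745.0383 -288.4328] [-1436.3416 -1851.6315] hinge [-2221.6284 -2414.3759]
0 corner [ 4433.9107 -2340.3888] mid [ 2482.3897 -2366.8727] W cornR [-1014.8786 -3852.6559] L [ 1354.7462 -3670.0745]
30 corner [2615.9326  212.212 ] mid [1573.3896 -355.511 ] W cornR [  76.5276 -179.7808] L [ 316.6734 -178.1715]
34 corner [2431.2537  428.9022] mid [1452.0016 -170.8944] W cornR [  87.9  -133.75] L [ 305.387  -132.4886]
36 corner [2341.008   531.5834] mid [1390.8016  -83.2021] W cornR [  92.6363 -113.807 ] L [ 300.6833 -112.6815]
38 corner [2251.8874  630.9149] mid [1329.1939    1.6663] W cornR [ 96.8604 -95.5061] L [296.4866 -94.4977]
40 corner [2163.7049  727.1808] mid [1267.1249   83.8818] W cornR [100.6421 -78.6128] L [292.7281 -77.7061]
42 corner [2076.2835  820.6415] mid [1204.5401  163.6027] W cornR [104.0387 -62.9339] L [289.3512 -62.1161]
44 corner [1989.455   911.5362] mid [1141.3837  240.9749] W cornR [107.0974 -48.3085] L [286.3093 -47.5689]
```

Run:
```python
from h import *
S=cam('side');W=cam('wrist',env.observe())
H=np.array([.6825,.244,.11]);u=np.array([np.cos(.072),np.sin(.072),0]);v=np.array([-u[1],u[0],0])
def P(f,y,th,h=0):
    f,y,h=f/1e3,y/1e3,h/1e3
    th=np.radians(th);return H-u*(f*np.cos(th)-h*np.sin(th))+v*y+np.array([0,0,f*np.sin(th)+h*np.cos(th)])
z=lambda p:(np.array(p)-(220,115))*6
print('line end',z(proj(S,P(70,-70,40))),z(proj(S,P(10,-70,40))),'hinge',z(proj(S,P(0,-70,0))))
for th in(0,30,34,36,38,40,42,44):
    print(th,'corner',z(proj(S,P(202,-61,th))),'mid',z(proj(S,P(90,-61,th))),'W cornR',proj(W,P(202,-61,th))*400/560,'L',proj(W,P(202,61,th))*400/560)
```

```text
line end [394.3448 309.4499] [466.2591 339.9857] hinge [477.9005 344.9287]
0 corner [142.2357 454.3315] mid [327.1317 387.5327] W cornR [244.2737 208.43  ] L [149.605  208.5163]
30 corner [180.742  285.1863] mid [346.347  314.4391] W cornR [270.2713 199.3449] L [123.6702 199.4524]
34 corner [192.9424 261.8378] mid [351.765  304.5482] W cornR [275.2539 192.042 ] L [118.6955 192.1344]
36 corner [199.6245 250.2491] mid [354.7039 299.6497] W cornR [277.8988 187.5671] L [116.0542 187.6482]
38 corner [206.6832 238.7414] mid [357.7913 294.7916] W cornR [280.646  182.4899] L [113.3102 182.5572]
40 corner [214.1092 227.3329] mid [361.0232 289.9803] W cornR [283.4943 176.7697] L [110.465  176.8197]
42 corner [221.8925 216.0417] mid [364.3955 285.2225] W cornR [286.441  170.3651] L [107.5208 170.3943]
44 corner [230.0221 204.8856] mid [367.9037 280.5249] W cornR [289.4823 163.2351] L [104.4816 163.2393]
```

Run:
```python
from h import *
s=env.observe();print(s['clock'])
im=env.get_image('wrist')[:,:,::-1].copy()
b=env.get_image('side')[:,:,::-1]
cv2.imwrite('pics/s16.png',cv2.resize(b[145:185,245:310],None,fx=12,fy=12,interpolation=cv2.INTER_CUBIC))
cv2.imwrite('pics/w16.png',cv2.resize(im[190:300,150:410],None,fx=3,fy=3,interpolation=cv2.INTER_CUBIC))
```

```text
17.7
```

View pics/s16.png

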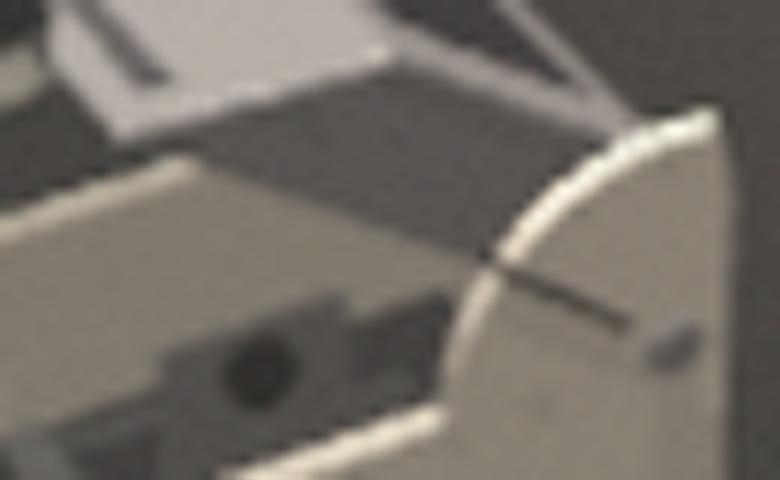

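View pics/w16.png

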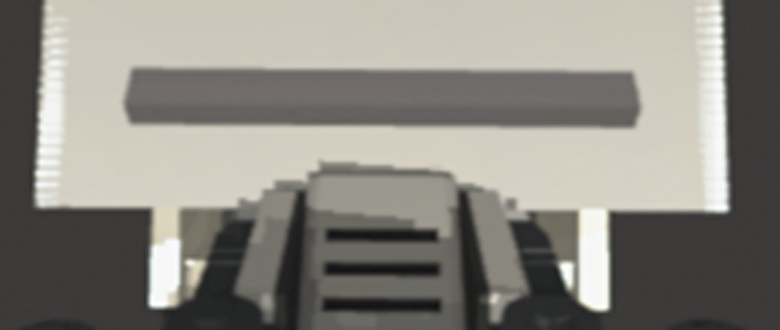

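{"name": "arm_command", "arguments": {
  "moves": [
    {"tx": 2.5,"ty": 0.3,"tz": 3,"rx": 0,"ry": 0,"rz": 0,"grip": 10},
    {"tx": 2.5,"ty": 0.3,"tz": 3,"rx": 0,"ry": 0,"rz": 0,"grip": 10},
    {"tx": 0,"ty": 0,"tz": 0,"rx": 0,"ry": 0,"rz": 0,"grip": 10},
    {"tx": 0,"ty": 0,"tz": 0,"rx": 0,"ry": 0,"rz": 0,"grip": 10},
    {"tx": 0,"ty": 0,"tz": 0,"rx": 0,"ry": 0,"rz": 0,"grip": 10},
    {"tx": 0,"ty": 0,"tz": 0,"rx": 0,"ry": 0,"rz": 0,"grip": 10}
  ]
}}

```text
clock: 18.4
eef_pos: [0.5211, 0.2323, 0.2416]
eef_rot: [-2.107, 1.958, -0.341]
force: [-4.0, 3.7, -5.1]
grip_width: 0.025
```

Run:
```python
from h import *
s=env.observe();im=env.get_image('wrist')[:,:,::-1].copy();print(s['clock'],s['eef_pos'],s['force'],s['wrist_torque'],s['grip_width'],s['qvel'])
M=R.from_rotvec(s['eef_rot']).as_matrix();g=s['eef_pos']-.019*M[:,2];H=np.array([.6825,.244,.11]);d=g-H
u=np.array([np.cos(.072),np.sin(.072)]);print(g,np.degrees(np.arctan2(d[2],-d[:2]@u))-1.53,np.hypot(d[2],d[:2]@u))
W=cam('wrist',s);S=cam('side')
u=np.array([np.cos(.072),np.sin(.072),0]);v=np.array([-u[1],u[0],0])
for th in(36,38,40,42):
    t=np.radians(th);P=lambda y:H-u*.202*np.cos(t)+v*y+np.array([0,0,.202*np.sin(t)]);print(th,proj(W,P(-.061)),proj(W,P(.061)),proj(S,P(-.061)))
b=env.get_image('side')[:,:,::-1]
cv2.imwrite('pics/s17.png',cv2.resize(b[145:185,245:310],None,fx=12,fy=12,interpolation=cv2.INTER_CUBIC))
cv2.imwrite('pics/w17.png',im)
# dense triangulation of front-right lower corner side+wrist later
```

```text
18.4 [0.5211 0.2323 0.2416] [-4.0344  3.6572 -5.0939] [0.6253 1.9264 0.0799] 0.024955237613223717 [-0.     -0.0007 -0.0003  0.0003 -0.0016  0.0003  0.0009]
[0.5148 0.2319 0.2595] 40.12324705835509 0.22501467612010687
36 [385.4085 270.4444] [166.0064 270.6405] [253.2707 156.7082]
38 [389.0121 263.8339] [162.4058 264.0138] [254.4472 154.7902]
40 [392.7403 256.3777] [158.6798 256.5372] [255.6849 152.8888]
42 [396.5888 248.0235] [154.8327 248.1577] [256.9821 151.0069]
```

View pics/s17.png

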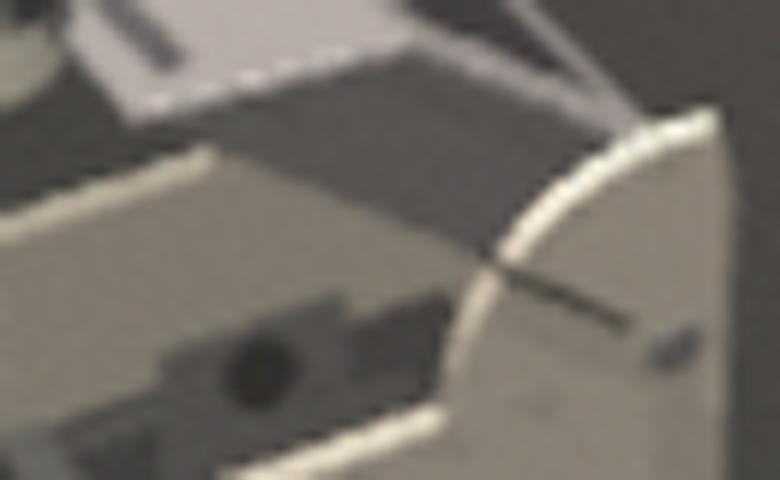

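View pics/w17.png

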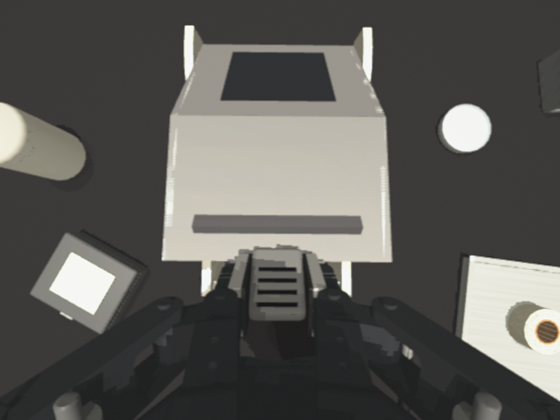

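{"name": "arm_command", "arguments": {
  "moves": [
    {"tx": 1.3,"ty": 0.2,"tz": 1.5,"rx": 0,"ry": 0,"rz": 0,"grip": 10},
    {"tx": 1.3,"ty": 0.2,"tz": 1.5,"rx": 0,"ry": 0,"rz": 0,"grip": 10},
    {"tx": 0,"ty": 0,"tz": 0,"rx": 0,"ry": 0,"rz": 0,"grip": 10},
    {"tx": 0,"ty": 0,"tz": 0,"rx": 0,"ry": 0,"rz": 0,"grip": 10},
    {"tx": 0,"ty": 0,"tz": 0,"rx": 0,"ry": 0,"rz": 0,"grip": 10},
    {"tx": 0,"ty": 0,"tz": 0,"rx": 0,"ry": 0,"rz": 0,"grip": 10},
    {"tx": 0,"ty": 0,"tz": 0,"rx": 0,"ry": 0,"rz": 0,"grip": 10}
  ]
}}

```text
clock: 19.2
eef_pos: [0.5236, 0.2325, 0.2444]
eef_rot: [-2.107, 1.959, -0.341]
force: [-3.5, 4.5, -5.8]
grip_width: 0.0254
```

Run:
```python
from h import *
s=env.observe();print(s['clock'],s['eef_pos'],s['force'],s['grip_width'],s['qvel'])
b=env.get_image('side')[:,:,::-1];t=env.get_image('top')[:,:,::-1]
cv2.imwrite('pics/s18.png',np.hstack([cv2.resize(b[145:185,245:305],(450,300),interpolation=cv2.INTER_CUBIC),cv2.resize(t[140:300,270:450],(340,300))]))
C=cam('top');W=cam('wrist',s)
e=env.observe();print(e['eef_pos'],e['force'])
```

```text
19.2 [0.5236 0.2325 0.2444] [-3.5304  4.5358 -5.7521] 0.025393509312104035 [ 0.0011  0.0009 -0.0014  0.0008 -0.0003  0.0025 -0.0003]
[0.5237 0.2325 0.2444] [-3.674   3.597  -5.3601]
```

View pics/s18.png

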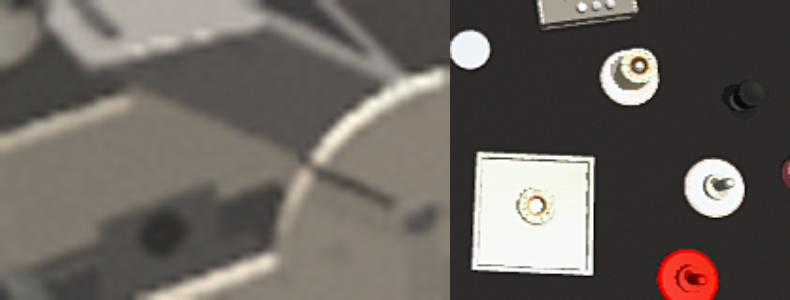

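```bash
python3 -c "
from rig import env
print(env.hand_in()); print(env.observe()['clock'])"
```

```text
the job is handed in; nothing more can be done
None
the job is handed in; nothing more can be done
```

I slid the narrow roll up off its post and laid it in the tray. Then I pinched the cover's tongue and raised the cover to about the loading line. I handed the job in at about 19 s, with the arm still holding the cover there; the hand-in gave no verdict.

**Roll:** In the last top view it lies flat near the middle of the tray, let go. The wide roll is on its post, and I saw nothing else moved.

**Cover:** In the last picture its lower edge runs nearly into the line on the ear. My angle estimates disagreed slightly: just before a final lift of about 1°, they ranged from 37° (side view) through 39° (wrist view) to 40° (arm pose). That puts it at about 38 to 41°, inside the allowed 35 to 45°.

**Hold:** The arm was at rest with the fingers about 25 mm apart on the tongue. The wrist force was roughly 5.5 N down and 3.6 N towards the front from the spring. There was also a steady sideways pull of about 4 N, which suggests the grip is slightly off centre.

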